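# Turn the bare sample plate black side up

## Task

Three sample plates lie on cork rests for the heat-lamp experiment; one shows its bare silvery metal face instead of its coating. Turn that plate over so its black face looks up, and lay it down, without letting it drop, centred and in line on the same rest. Leave the red and the yellow plate alone.

Things in the scene. Friction and masses are not known exactly. Their poses are not given: they have to be found in the camera images.
- plate: Plate to turn: aluminium, 90x44x8 mm (x, y, z), about 100 g, origin at its centre. +z face bare metal, up at the start; -z face black. Two black round studs, 12 mm thick, flat ends at y=+-30 mm, stick out of its long sides at x=+35, z=0; they swivel in it. Pinched by them (15 N) and lifted, it swings to hang, far end 80 mm below; set that end on the rest, move the studs over it and down: flipped.
- rest: The fixed brown cork block under that plate: 100 x 32 x 30 mm (x, y, z), flat top, origin at the centre of its underside, on the table. At the start the plate lies centred on it within 4 mm, x axes in line, its centre 34 mm above the table, its long sides and studs overhanging the block. The three rests are alike, over 140 mm apart; which stands where changes.
- plate_red: Bystander, same plate shape, bright red face up, on its own cork rest. Not to be moved (origin at its centre).
- plate_yellow: Bystander, same plate shape, yellow face up, on its own cork rest. Not to be moved (origin at its centre).
Things that resemble listed ones, but are neither listed nor needed, are in the scene too. What is shaped like the plate but green is not meant.

How it is judged:
At the end, for the whole second after the job is handed in: The plate lies still and flat (within 10 degrees) on its own rest with the black face up, its centre within 20 mm of the rest's centre and its long axis within 11 degrees of the rest's, either way round (angle between plate's own z axis and vertical above 2.96 rad and horizontal distance between plate and rest below 0.02 m and angle between the x axis of plate and the x axis of rest, either way round below 0.2 rad and z of plate in the frame of rest between 0.028 and 0.042 m and linear speed of plate below 0.02 m/s); the robot touches nothing.
It fails at once if the plate is let fall or thrown (faster than 0.7 m/s while not held) (linear speed of plate above 0.7 m/s and contact force between the fingers and plate below 0.1 N).
It fails at once if the red plate is moved by more than 15 mm (distance of plate_red from where it was at the start of the episode above 0.015 m).
It fails at once if the yellow plate is moved by more than 15 mm (distance of plate_yellow from where it was at the start of the episode above 0.015 m).
It also fails if it takes over 42 s, if anything falls off the work surface, if the arm or the gripper's body presses on something with over 40 N, if the wrist force passes 120 N, or if a joint passes its speed limit or range.

## Robot

A 6-joint arm with a two-finger parallel gripper is mounted at the origin on the work surface. World frame = base frame: x ahead of the robot, y to its left, z up, the work surface at z = 0. Lengths are in m, angles in rad, forces in N, time in s.
With the tool pointing down it reaches from about 0.25 to 0.725 m from the base axis. Payload 4 kg.
Tool frame: the origin (TCP) lies on the centre line of the jaws, within the pads' length; the fingertips stand 14 mm ahead of it and the grasp point (between the pads) lies 5 mm behind it; z points along the fingers, x is the direction in which the jaws open and shut, and the axes are right-handed (so a half turn about z gives the same grasp; the last joint's range is limited). The gripper opens to 85 mm and grips with 20 to 120 N. Pads are 22 mm wide; open, the fingers measure 114 mm over their backs; the gripper's body (76 mm by 85 mm) begins 54 mm behind the grasp point. The pads swing forward as they close: fully open they stand 13 mm farther back than shut.
Start: joints at [1.189, 0.241, 0.005, 1.335, 0, 1.571], TCP at [0.186, 0.464, 0.245] pointing down, gripper open.
Joint ranges: [-2.72, 2.72], [-1.05, 1.87], [-1.09, 1.28], [-1.99, 2.15], [-1.42, 1.44], [-3.14, 3.14]. Speed limits (rad/s): [2.79, 2.79, 3.14, 3.14, 3.14, 3.14].

## Interface

Orientations are given as a unit quaternion [x, y, z, w].
In Python, from workcell import bot gives the robot as it stands.
- The arm moves only by the tool play_rows, never from a script. Its argument "motion" is a list of rows, each an object with "fingers": the closure, from -1 (fully open) to 1 (shut), so that 0 is half open; "translation": the shift along the tool's x, y, z in cm, a list of three; "roll": the turn about the tool's z in degrees. A call has 1 to 20 rows; each row is the pose to reach, as a shift and turn from the pose commanded when the call began, along the tool's axes at that moment; what a row does not reach only later rows make up. A row lasts 1/12 s, in which the tool goes at most 41.7 mm and 7.16 degrees, less where a joint would pass 70% of its speed; a pose out of reach is approached as far as the arm can. A call with a gripper value outside its range is refused whole. The fingers move at their own pace and stop on an object; the grip force is fixed at half the most. Time passes only in rows, so rows that repeat a pose let the fingers close. It gives the time, the measured TCP pose, the force and the opening at its end, in the units of the state.
- bot.get_obs(): the state, without advancing time (a new reading comes with each control period).
- bot.camera(name): name is "side" or "top"; returns a dict with "pixels" (384x512x3 uint8, red, green, blue), "intrinsics" (3x3 intrinsics, pixels), "world_to_cam" (4x4, takes a point from world to camera coordinates). Camera axes: x right, y down, z forward; pixel columns grow to the right and rows downward; lengths in m; the calibration is good to about 2 mm. A picture is of the moment at which its call begins. There is no depth.
- bot.job_done(): hands the job in, once; it reports no verdict.
The state is a dict: "clock": time; "joint_pos": joint angles; "joint_vel": joint speeds; "tau": joint torques, N m; "eef_pos": TCP position; "tool_rot": TCP orientation; "ft_force": force on the tool from outside, world axes, zero at the start; "ft_torque": the same for the moment, N m; "grip_width": finger opening in m.
Only numpy, scipy, OpenCV 4.12 (cv2) and the standard library are available. Lean on these libraries where they do the work, as an engineer would, in place of code of your own. Each camera call takes 0.05 s, during which the arm holds its last target. There are 200 camera calls.

## Working session

There is one attempt and no reset: what is moved stays moved. The work goes in short steps, Python scripts to look and compute and a tool call to move; the robot and the scene stay as the last step left them, time stands still between calls to the robot, and variables do not carry over. Pictures are saved under pics/ and viewed, about 8 in all and at most 12, crops included, and the job is handed in when it is done.

Besides the shell and the picture viewer there is one more tool, called after ">>>" in YAML: its name, and indented under it one key for each argument. play_rows: Moves the arm, as the interface text tells. Its arguments: {"type":"object","properties":{"motion":{"type":"array","items":{"type":"object","properties":{"fingers":{"type":"number"},"translation":{"type":"array","items":{"type":"number"}},"roll":{"type":"number"}}}}},"required":["motion"]}

```bash
mkdir -p pics; cat > h.py <<'E'
import numpy as np, cv2
from workcell import bot
def snap(name,fn=None):
    c=bot.camera(name); 
    if fn: cv2.imwrite('pics/'+fn,c['pixels'][:,:,::-1])
    return c
def ray(c,uv,z):
    K=np.array(c['intrinsics']);T=np.array(c['world_to_cam']);R=T[:3,:3];o=-R.T@T[:3,3]
    d=R.T@np.linalg.inv(K)@np.array([uv[0],uv[1],1.]);return o+d*(z-o[2])/d[2]
def proj(c,p):
    K=np.array(c['intrinsics']);T=np.array(c['world_to_cam']);q=K@(T[:3,:3]@np.array(p)+T[:3,3]);return q[:2]/q[2]
E
python3 - <<'E'
from h import *
a=snap('top','t0.png');b=snap('side','s0.png')
for c in (a,b):
    T=np.array(c['world_to_cam']);print(-T[:3,:3].T@T[:3,3],T[2,:3],c['intrinsics'][0])
o=bot.get_obs();print(o)
E
```

```text
[ 0.5488873  -0.00290569  0.7392086 ] [ 0.07856849  0.03582325 -0.99626487] [353.17668034   0.         252.93229364]
[ 0.30771861 -0.47259041  0.38794424] [ 0.43265426  0.75636759 -0.49063056] [352.01835651   0.         254.82943742]
{'clock': 0.1, 'joint_pos': array([ 1.18897914e+00,  2.41392174e-01,  3.86143434e-03,  1.33515330e+00,
       -1.10582963e-06,  1.57078093e+00]), 'joint_vel': array([ 0.00071894, -0.00169304,  0.00252603,  0.00019193,  0.00117546,
       -0.00027925]), 'tau': array([ 2.11954716e-04, -3.73140049e+01,  2.53009468e+01,  1.08731698e-02,
        5.67792119e-05, -1.82921518e-06]), 'eef_pos': array([0.18611034, 0.4635121 , 0.24447563]), 'tool_rot': array([ 8.28429812e-01,  5.60092096e-01, -7.81616653e-04,  5.29092131e-04]), 'ft_force': array([ 0.84898541,  0.48524913, -0.08216175]), 'ft_torque': array([0.02767033, 0.01521146, 0.01611002]), 'grip_width': 0.08529913152778063}
```

View pics/t0.png

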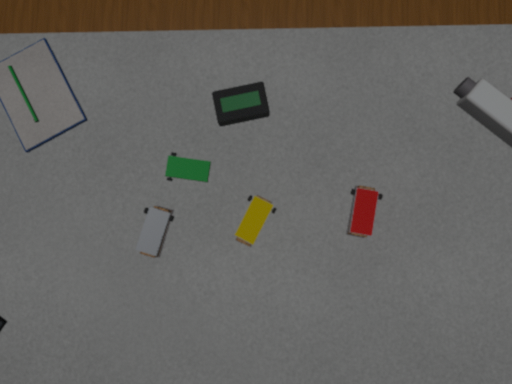

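View pics/s0.png

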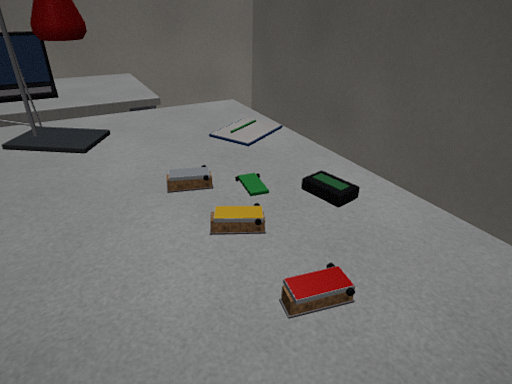

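The top view shows the silvery plate at about (153,231), with studs at (146,210) and (172,218). Yellow is at (254,220), red at (364,212), and the green decoy at (188,168). In the side view the silvery plate is at (190,178). Next I'll measure it.

```bash
python3 - <<'E'
from h import *
a=snap('top');im=a['pixels'];
x0,y0,x1,y1=125,195,190,270
g=im.astype(int).sum(2)/3; sub=g[y0:y1,x0:x1]
print('bg',np.median(sub),'plate',g[231,153])
dark=np.zeros(g.shape,np.uint8);dark[y0:y1,x0:x1]=sub<45
n,l,s,ce=cv2.connectedComponentsWithStats(dark)
S=[]
for i in range(1,n):
    if s[i,4]>5: print('dark',s[i],ce[i],ray(a,ce[i],.034)); S.append(ray(a,ce[i],.034))
hsv=cv2.cvtColor(im,cv2.COLOR_RGB2HSV)
br=np.zeros(g.shape,np.uint8);br[y0:y1,x0:x1]=sub>np.median(sub)+25
n,l,s,ce=cv2.connectedComponentsWithStats(br)
i=1+np.argmax(s[1:,4]);cn=cv2.findContours((l==i).astype(np.uint8),0,2)[0][0]
P=np.array([ray(a,p[0],.038)[:2] for p in cn]).astype(np.float32)
r=cv2.minAreaRect(P);bp=cv2.boxPoints(r);print('plate',r,s[i]);print(bp)
for k in range(2): print(np.degrees(np.arctan2(*(bp[k+1]-bp[k])[::-1])),np.linalg.norm(bp[k+1]-bp[k]))
for nm,lo,hi in(('red',0,8),('yel',20,33),):
    m=((hsv[...,0]>=lo)&(hsv[...,0]<=hi)&(hsv[...,1]>180)&(hsv[...,2]>110)).astype(np.uint8);m[:180]=0
    n,l,s,ce=cv2.connectedComponentsWithStats(m);i=1+np.argmax(s[1:,4]);print(nm,s[i],ray(a,ce[i],.038))
cv2.imwrite('pics/c1.png',cv2.resize(im[y0:y1,x0:x1,::-1],None,fx=7,fy=7,interpolation=cv2.INTER_NEAREST))
E
```

```text
bg 106.33333333333333 plate 113.0
dark [145 208   3   5  10] [145.7 210.1] [0.5743468  0.23911955 0.034     ]
dark [169 216   4   5  15] [170.8        217.93333333] [0.55858258 0.18766488 0.034     ]Traceback (most recent call last):
  File "<stdin>", line 14, in <module>
    return _wrapfunc(a, 'argmax', axis=axis, out=out, **kwds)
    return bound(*args, **kwds)
ValueError: attempt to get argmax of an empty sequence
```

```bash
python3 - <<'E'
from h import *
a=snap('top');im=a['pixels']
x0,y0,x1,y1=125,195,190,270
br=np.zeros(im.shape[:2],np.uint8);d=cv2.GaussianBlur(im,(3,3),0).astype(int)
sub=d[y0:y1,x0:x1];v=sub[...,2]-sub[...,0];print(np.median(v),d[231,153],d[215,153],d[245,150],d[250,180])
br[y0:y1,x0:x1]=v>(np.median(v)+d[231,153,2]-d[231,153,0])/2
n,l,s,ce=cv2.connectedComponentsWithStats(br)
i=1+np.argmax(s[1:,4]);cn=cv2.findContours((l==i).astype(np.uint8),0,2)[0][0]
P=np.array([ray(a,p[0],.038)[:2] for p in cn]).astype(np.float32)
r=cv2.minAreaRect(P);bp=cv2.boxPoints(r);print('plate',r,s[i]);print(bp)
for k in range(2): print(np.degrees(np.arctan2(*(bp[k+1]-bp[k])[::-1])),np.linalg.norm(bp[k+1]-bp[k]))
cv2.imwrite('pics/c1.png',cv2.resize(im[y0:y1,x0:x1,::-1],None,fx=7,fy=7,interpolation=cv2.INTER_NEAREST))
E
```

```text
0.0 [111 113 117] [113 115 118] [110 112 115] [106 107 106]
plate ((0.5323531627655029, 0.22472772002220154), (0.04624447971582413, 0.08764766156673431), 70.47508239746094) [136 207  34  47 912]
[[0.48332155 0.21758176]
 [0.5659291  0.18828844]
 [0.5813848  0.23187368]
 [0.4987772  0.261167  ]]
-19.524927 0.08764764
70.4751 0.04624447
```

View pics/c1.png

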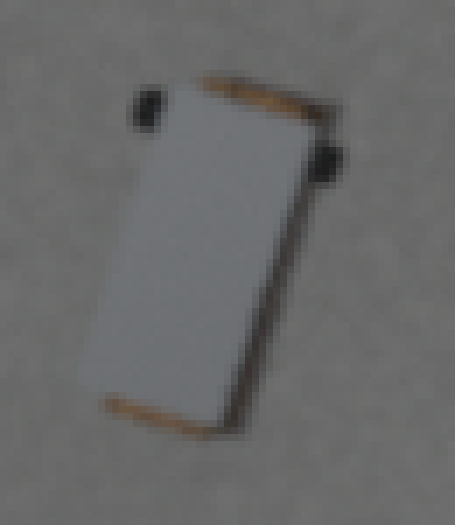

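The crop shows the plate clearly, with studs at its upper end and cork visible at both short ends. Its centre is about (0.533, 0.2245), with the axis at about -18.5°. The stud midpoint is (0.566, 0.2135), 35 mm from the centre as it should be. I'll move above the studs now.

>>> play_rows:
  motion:
    - {"fingers":-1,"translation":[-2.3,11.1,2],"roll":-1}
    - {"fingers":-1,"translation":[-4.5,22.2,4],"roll":-2}
    - {"fingers":-1,"translation":[-6.8,33.3,7],"roll":-3}
    - {"fingers":-1,"translation":[-9.0,44.5,11.5],"roll":-3.4}
    - {"fingers":-1,"translation":[-9.0,44.5,11.5],"roll":-3.4}
    - {"fingers":-1,"translation":[-9.0,44.5,11.5],"roll":-3.4}
    - {"fingers":-1,"translation":[-9.0,44.5,11.5],"roll":-3.4}
    - {"fingers":-1,"translation":[-9.0,44.5,11.5],"roll":-3.4}
    - {"fingers":-1,"translation":[-9.0,44.5,11.5],"roll":-3.4}
    - {"fingers":-1,"translation":[-9.0,44.5,11.5],"roll":-3.4}
    - {"fingers":-1,"translation":[-9.0,44.5,11.5],"roll":-3.4}
    - {"fingers":-1,"translation":[-9.0,44.5,11.5],"roll":-3.4}
    - {"fingers":-1,"translation":[-9.0,44.5,11.5],"roll":-3.4}
    - {"fingers":-1,"translation":[-9.0,44.5,11.5],"roll":-3.4}
    - {"fingers":-1,"translation":[-9.0,44.5,11.5],"roll":-3.4}
    - {"fingers":-1,"translation":[-9.0,44.5,11.5],"roll":-3.4}

```text
clock: 1.53
eef_pos: [0.5647, 0.2159, 0.131]
tool_rot: [0.811, 0.585, 0.0, -0.0]
ft_force: [-0.1, 0.5, 0.5]
grip_width: 0.0856
```

```bash
python3 - <<'E'
from h import *
a=snap('side');im=a['pixels']
o=bot.get_obs();print(o['clock'],o['eef_pos'],o['tool_rot'],o['ft_force'])
x0,y0,x1,y1=140,110,240,210
for p in [(0.5743,.2391,.034),(.5586,.1877,.034)]: print(proj(a,p)-[x0,y0])
cv2.imwrite('pics/s1.png',cv2.resize(im[y0:y1,x0:x1,::-1],None,fx=5,fy=5,interpolation=cv2.INTER_CUBIC))
E
```

```text
1.5833 [0.56480012 0.21599313 0.13108032] [ 8.10782648e-01  5.85347226e-01  3.50514379e-04 -1.47272345e-05] [-0.48534769  0.4374597  -0.05606092]
[63.45336407 57.37364185]
[65.57251593 67.51744768]
```

View pics/s1.png

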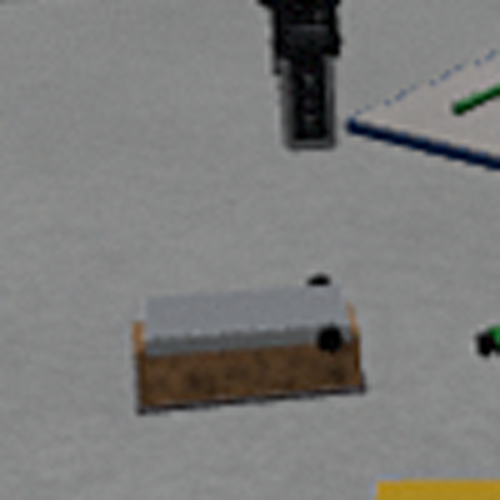

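The side view confirms the stud positions: predicted (317,287) and (328,338), seen at (319,282) and (330,339) in the crop. I'll descend and close on the studs.

>>> play_rows:
  motion:
    - {"fingers":-1,"translation":[-0.2,0.2,2]}
    - {"fingers":-1,"translation":[-0.2,0.2,4.5]}
    - {"fingers":-1,"translation":[-0.2,0.2,6.5]}
    - {"fingers":-1,"translation":[-0.2,0.2,8]}
    - {"fingers":-1,"translation":[-0.2,0.2,9.5]}
    - {"fingers":-1,"translation":[-0.2,0.2,10.3]}
    - {"fingers":-1,"translation":[-0.2,0.2,10.3]}
    - {"fingers":-1,"translation":[-0.2,0.2,10.3]}

```text
schema error: expected keys fingers, translation, roll
```

>>> play_rows:
  motion:
    - {"fingers":-0.6,"translation":[0,0,0]}
    - {"fingers":-0.5,"translation":[0,0,0]}
    - {"fingers":-0.4,"translation":[0,0,0]}
    - {"fingers":-0.3,"translation":[0,0,0]}
    - {"fingers":-0.2,"translation":[0,0,0]}
    - {"fingers":0,"translation":[0,0,0]}
    - {"fingers":0.3,"translation":[0,0,0]}
    - {"fingers":0.3,"translation":[0,0,0]}
    - {"fingers":0.3,"translation":[0,0,0]}

```text
schema error: expected keys fingers, translation, roll
```

```bash
python3 - <<'E'
from h import *
a=snap('side');im=a['pixels']
o=bot.get_obs();print(o['clock'],o['eef_pos'],o['ft_force'],o['grip_width'])
x0,y0,x1,y1=140,110,240,210
cv2.imwrite('pics/s2.png',cv2.resize(im[y0:y1,x0:x1,::-1],None,fx=5,fy=5,interpolation=cv2.INTER_CUBIC))
E
```

```text
1.6333 [0.56493257 0.21595737 0.13115891] [0.07824853 0.16003382 0.517187  ] 0.08531169066793044
```

View pics/s2.png

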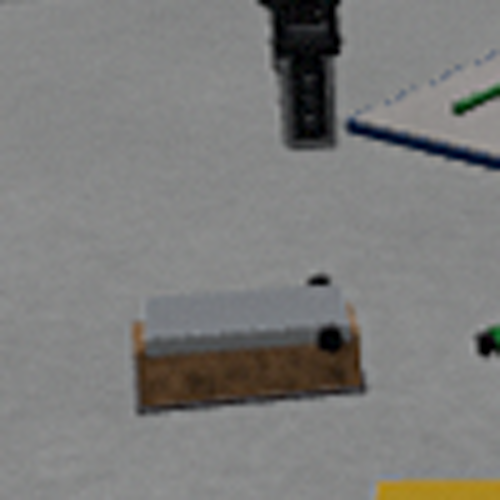

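Both calls were refused because `roll` is a required key. Nothing moved, and the view is unchanged.

>>> play_rows:
  motion:
    - {"fingers":-1,"translation":[-0.2,0.2,2],"roll":0}
    - {"fingers":-1,"translation":[-0.2,0.2,4.5],"roll":0}
    - {"fingers":-1,"translation":[-0.2,0.2,6.5],"roll":0}
    - {"fingers":-1,"translation":[-0.2,0.2,8],"roll":0}
    - {"fingers":-1,"translation":[-0.2,0.2,9.5],"roll":0}
    - {"fingers":-1,"translation":[-0.2,0.2,10.3],"roll":0}
    - {"fingers":-1,"translation":[-0.2,0.2,10.3],"roll":0}
    - {"fingers":-1,"translation":[-0.2,0.2,10.3],"roll":0}

```text
clock: 2.3
eef_pos: [0.5667, 0.2126, 0.0276]
tool_rot: [0.811, 0.585, -0.0, -0.0]
ft_force: [0.3, -0.1, -0.0]
grip_width: 0.0852
```

>>> play_rows:
  motion:
    - {"fingers":-0.6,"translation":[0,0,0],"roll":0}
    - {"fingers":-0.5,"translation":[0,0,0],"roll":0}
    - {"fingers":-0.4,"translation":[0,0,0],"roll":0}
    - {"fingers":-0.3,"translation":[0,0,0],"roll":0}
    - {"fingers":-0.2,"translation":[0,0,0],"roll":0}
    - {"fingers":0,"translation":[0,0,0],"roll":0}
    - {"fingers":0.3,"translation":[0,0,0],"roll":0}
    - {"fingers":0.3,"translation":[0,0,0],"roll":0}
    - {"fingers":0.3,"translation":[0,0,0],"roll":0}

```text
clock: 3.05
eef_pos: [0.5679, 0.2126, 0.0292]
tool_rot: [0.811, 0.584, 0.001, 0.0]
ft_force: [-1.4, -0.3, 5.1]
grip_width: 0.0579
```

```bash
python3 - <<'E'
from h import *
a=snap('side');im=a['pixels']
o=bot.get_obs();print(o['clock'],o['eef_pos'],o['ft_force'],o['grip_width'])
x0,y0,x1,y1=140,110,240,210
cv2.imwrite('pics/s3.png',cv2.resize(im[y0:y1,x0:x1,::-1],None,fx=5,fy=5,interpolation=cv2.INTER_CUBIC))
E
```

```text
3.1 [0.56793999 0.21264196 0.02922493] [-1.22079705  0.30649019  5.70087924] 0.05802434329949809
```

View pics/s3.png

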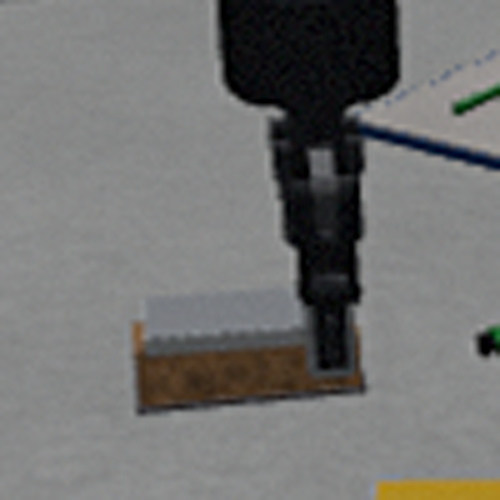

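The fingers hold the studs with the opening at 58 mm. I'll lift slowly.

>>> play_rows:
  motion:
    - {"fingers":0.3,"translation":[0,0,-0.5],"roll":0}
    - {"fingers":0.3,"translation":[0,0,-1],"roll":0}
    - {"fingers":0.3,"translation":[0,0,-1.6],"roll":0}
    - {"fingers":0.3,"translation":[0,0,-2.2],"roll":0}
    - {"fingers":0.3,"translation":[0,0,-2.8],"roll":0}
    - {"fingers":0.3,"translation":[0,0,-3.4],"roll":0}
    - {"fingers":0.3,"translation":[0,0,-4],"roll":0}
    - {"fingers":0.3,"translation":[0,0,-4.6],"roll":0}
    - {"fingers":0.3,"translation":[0,0,-5.2],"roll":0}
    - {"fingers":0.3,"translation":[0,0,-5.8],"roll":0}
    - {"fingers":0.3,"translation":[0,0,-6.4],"roll":0}
    - {"fingers":0.3,"translation":[0,0,-7],"roll":0}
    - {"fingers":0.3,"translation":[0,0,-7.6],"roll":0}
    - {"fingers":0.3,"translation":[0,0,-8.2],"roll":0}
    - {"fingers":0.3,"translation":[0,0,-8.8],"roll":0}
    - {"fingers":0.3,"translation":[0,0,-9.5],"roll":0}
    - {"fingers":0.3,"translation":[0,0,-9.5],"roll":0}
    - {"fingers":0.3,"translation":[0,0,-9.5],"roll":0}
    - {"fingers":0.3,"translation":[0,0,-9.5],"roll":0}
    - {"fingers":0.3,"translation":[0,0,-9.5],"roll":0}

```text
clock: 4.77
eef_pos: [0.5667, 0.212, 0.1218]
tool_rot: [0.811, 0.584, -0.0, -0.0]
ft_force: [-0.2, -0.9, -0.3]
grip_width: 0.0582
```

```bash
python3 - <<'E'
from h import *
a=snap('side');im=a['pixels']
o=bot.get_obs();print(o['clock'],o['eef_pos'],o['ft_force'],o['grip_width'])
x0,y0,x1,y1=140,110,240,210
cv2.imwrite('pics/s4.png',cv2.resize(im[y0:y1,x0:x1,::-1],None,fx=5,fy=5,interpolation=cv2.INTER_CUBIC))
E
```

```text
4.8167 [0.56662166 0.21198756 0.12175901] [ 0.25530719  0.42783449 -1.02787221] 0.05794424396676306
```

View pics/s4.png

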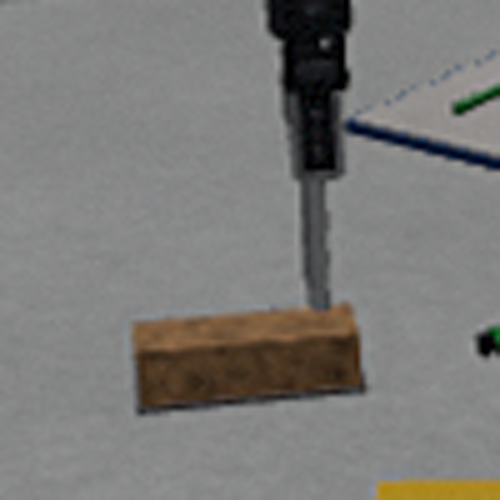

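The plate hangs edge-on and vertical. The rest's top is now visible, with corners near (135,350), (360,342), (133,322) and (350,305) in the crop. I'll use them to get the rest centre.

```bash
python3 - <<'E'
from h import *
a=snap('side')
q=[ray(a,(140+u/5,110+v/5),.03)[:2] for u,v in((135,350),(360,342),(350,305),(133,322))]
q=np.array(q);print(q,q.mean(0))
for i,j in((0,1),(3,2),(0,3),(1,2)):
    d=q[j]-q[i];print(np.linalg.norm(d),np.degrees(np.arctan2(d[1],d[0])))
m=bot.camera('top');im=cv2.GaussianBlur(m['pixels'],(3,3),0).astype(int)
x0,y0,x1,y1=125,195,190,270
br=np.zeros(im.shape[:2],np.uint8);s=im[y0:y1,x0:x1];br[y0:y1,x0:x1]=(s[...,0]-s[...,2]>25)
ys,xs=np.nonzero(br);P=np.array([ray(m,p,.03)[:2] for p in zip(xs,ys)],np.float32);print(len(P),cv2.minAreaRect(P))
E
```

```text
[[0.48148196 0.22258695]
 [0.57249508 0.18455523]
 [0.58337344 0.22176315]
 [0.48894538 0.25010127]] [0.53157396 0.21975165]
0.09863974628307506 -22.678626060962277
0.09858857642971386 -16.704647752873882
0.02850860205225916 74.82338021656804
0.038765551549380724 73.702831732979
496 ((0.5318329930305481, 0.22162610292434692), (0.034016385674476624, 0.09914809465408325), 75.14393615722656)
```

Rest centre is about (0.532, 0.222), with the axis at about -18°, which matches the gripper. I'll shift +10 mm along the plate axis, set the end down, and move the studs back over it.

>>> play_rows:
  motion:
    - {"fingers":0.3,"translation":[0,0.3,0],"roll":0}
    - {"fingers":0.3,"translation":[0,0.7,0],"roll":0}
    - {"fingers":0.3,"translation":[0,1.0,0.3],"roll":0}
    - {"fingers":0.3,"translation":[0,1.0,0.7],"roll":0}
    - {"fingers":0.3,"translation":[0,1.0,1.1],"roll":0}
    - {"fingers":0.3,"translation":[0,1.0,1.4],"roll":0}
    - {"fingers":0.3,"translation":[0,1.0,1.6],"roll":0}
    - {"fingers":0.3,"translation":[0,1.0,1.8],"roll":0}
    - {"fingers":0.3,"translation":[0,1.0,1.9],"roll":0}
    - {"fingers":0.3,"translation":[0,0.8,1.9],"roll":0}
    - {"fingers":0.3,"translation":[0,0.5,1.9],"roll":0}
    - {"fingers":0.3,"translation":[0,0.2,1.9],"roll":0}
    - {"fingers":0.3,"translation":[0,-0.2,1.9],"roll":0}
    - {"fingers":0.3,"translation":[0,-0.6,1.95],"roll":0}
    - {"fingers":0.3,"translation":[0,-1.0,2.05],"roll":0}
    - {"fingers":0.3,"translation":[0,-1.4,2.2],"roll":0}
    - {"fingers":0.3,"translation":[0,-1.4,2.2],"roll":0}

```text
clock: 6.33
eef_pos: [0.5525, 0.2167, 0.1016]
tool_rot: [0.811, 0.585, -0.0, -0.0]
ft_force: [-3.0, -1.1, 9.5]
grip_width: 0.0583
```

```bash
python3 - <<'E'
from h import *
a=snap('side');im=a['pixels']
o=bot.get_obs();print(o['clock'],o['eef_pos'],o['ft_force'],o['grip_width'])
x0,y0,x1,y1=140,110,240,210
cv2.imwrite('pics/s5.png',cv2.resize(im[y0:y1,x0:x1,::-1],None,fx=5,fy=5,interpolation=cv2.INTER_CUBIC))
E
```

```text
6.3833 [0.55284201 0.21664966 0.10173428] [-3.63051092 -1.98211723  8.74495422] 0.05788182599703207
```

View pics/s5.png

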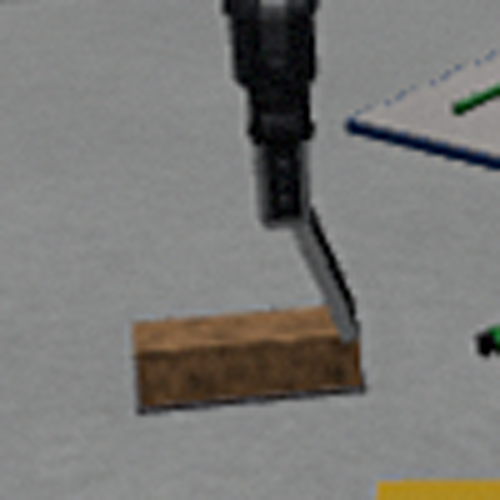

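The plate leans the right way, tip on the rest near its right end at crop (350,330), with the black face turning upward. I'll carry on along the arc and down.

>>> play_rows:
  motion:
    - {"fingers":0.3,"translation":[0,-0.4,0.1],"roll":0}
    - {"fingers":0.3,"translation":[0,-0.8,0.2],"roll":0}
    - {"fingers":0.3,"translation":[0,-1.55,0.5],"roll":0}
    - {"fingers":0.3,"translation":[0,-2.35,1.0],"roll":0}
    - {"fingers":0.3,"translation":[0,-3.15,1.6],"roll":0}
    - {"fingers":0.3,"translation":[0,-3.75,2.2],"roll":0}
    - {"fingers":0.3,"translation":[0,-4.35,2.95],"roll":0}
    - {"fingers":0.3,"translation":[0,-4.85,3.7],"roll":0}
    - {"fingers":0.3,"translation":[0,-5.25,4.5],"roll":0}
    - {"fingers":0.3,"translation":[0,-5.4,4.95],"roll":0}
    - {"fingers":0.3,"translation":[0,-5.55,5.4],"roll":0}
    - {"fingers":0.3,"translation":[0,-5.7,5.9],"roll":0}
    - {"fingers":0.3,"translation":[0,-5.75,6.3],"roll":0}
    - {"fingers":0.3,"translation":[0,-5.8,6.7],"roll":0}
    - {"fingers":0.3,"translation":[0,-5.8,7.0],"roll":0}
    - {"fingers":0.3,"translation":[0,-5.8,7.2],"roll":0}
    - {"fingers":0.3,"translation":[0,-5.8,7.2],"roll":0}
    - {"fingers":0.3,"translation":[0,-5.8,7.2],"roll":0}

```text
clock: 7.88
eef_pos: [0.4988, 0.2349, 0.0292]
tool_rot: [0.812, 0.584, 0.0, -0.0]
ft_force: [-2.6, -1.7, 5.5]
grip_width: 0.0579
```

```bash
python3 - <<'E'
from h import *
a=snap('side');im=a['pixels']
o=bot.get_obs();print(o['clock'],o['eef_pos'],o['ft_force'],o['grip_width'])
x0,y0,x1,y1=140,110,240,210
cv2.imwrite('pics/s6.png',cv2.resize(im[y0:y1,x0:x1,::-1],None,fx=5,fy=5,interpolation=cv2.INTER_CUBIC))
E
```

```text
7.9333 [0.49880036 0.23494485 0.02921163] [-2.51758275 -0.90581501  4.58467769] 0.05806410778091957
```

View pics/s6.png

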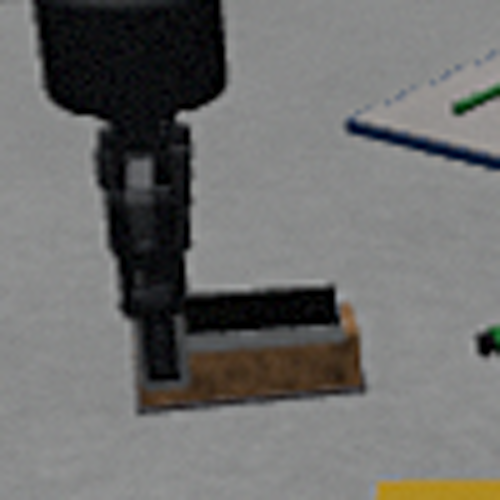

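The plate lies flat with its black face up. The studs are at -35.6 mm along the rest and +2 mm across it. I'll release and retreat.

>>> play_rows:
  motion:
    - {"fingers":-0.2,"translation":[0,0,0],"roll":0}
    - {"fingers":-0.4,"translation":[0,0,0],"roll":0}
    - {"fingers":-0.6,"translation":[0,0,0],"roll":0}
    - {"fingers":-0.8,"translation":[0,0,0],"roll":0}
    - {"fingers":-1,"translation":[0,0,0],"roll":0}
    - {"fingers":-1,"translation":[0,0,0],"roll":0}
    - {"fingers":-1,"translation":[0,0,0],"roll":0}
    - {"fingers":-1,"translation":[0,0,0],"roll":0}
    - {"fingers":-1,"translation":[0,0,-1],"roll":0}
    - {"fingers":-1,"translation":[0,0,-2],"roll":0}
    - {"fingers":-1,"translation":[0,0,-4],"roll":0}
    - {"fingers":-1,"translation":[0,0,-7],"roll":0}
    - {"fingers":-1,"translation":[0,-3,-11],"roll":0}
    - {"fingers":-1,"translation":[0,-7,-15],"roll":0}
    - {"fingers":-1,"translation":[0,-11,-17],"roll":0}
    - {"fingers":-1,"translation":[0,-14,-17],"roll":0}
    - {"fingers":-1,"translation":[0,-14,-17],"roll":0}

```text
clock: 9.35
eef_pos: [0.3631, 0.2808, 0.2023]
tool_rot: [0.811, 0.586, 0.002, -0.001]
ft_force: [0.4, -0.2, -0.3]
grip_width: 0.0852
```

```bash
python3 - <<'E'
from h import *
a=snap('side');im=a['pixels']
o=bot.get_obs();print(o['clock'],o['eef_pos'],o['ft_force'],o['grip_width'])
m=snap('top');g=m['pixels']
x0,y0,x1,y1=125,195,190,270
d=np.zeros(g.shape[:2],np.uint8);d[y0:y1,x0:x1]=g[y0:y1,x0:x1].max(2)<45
n,l,s,ce=cv2.connectedComponentsWithStats(d);i=1+np.argmax(s[1:,4])
k=cv2.morphologyEx((l==i).astype(np.uint8),cv2.MORPH_OPEN,np.ones((7,7)))
P=np.array([ray(m,p,.038)[:2] for p in np.argwhere(k)[:,::-1]],np.float32);print(s[i],cv2.minAreaRect(P))
p1=cv2.resize(im[110:210,140:240,::-1],(400,400),interpolation=cv2.INTER_CUBIC)
p2=cv2.resize(g[190:270,120:200,::-1],(400,400),interpolation=cv2.INTER_CUBIC)
cv2.imwrite('pics/f.png',np.hstack([p1,p2]))
E
```

```text
9.4 [0.36294718 0.28083865 0.20176295] [-1.64157182 -1.01979408  0.3578851 ] 0.08519044574258558
[133 210  35  46 850] ((0.5305395126342773, 0.22363391518592834), (0.03919648751616478, 0.0850180834531784), 72.4191665649414)
```

View pics/f.png

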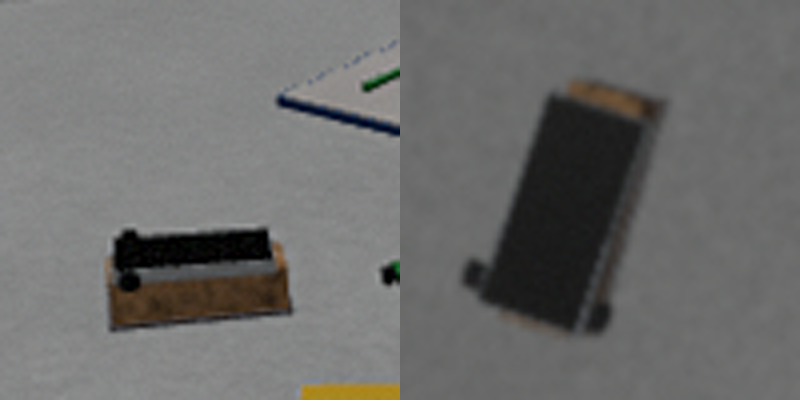

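The plate is flat on its rest with the black face up. Its centre is (0.5305, 0.2236), about 2 mm from the rest's, and its axis is at -17.6°, in line. The arm is clear.

```bash
python3 -c "
from workcell import bot
print(bot.job_done())"
```

```text
the job is handed in; nothing more can be done
None
```

The silvery plate is turned over, lying black face up on its own rest, and the job is handed in. The robot clock read 9.4 s of the 42 s allowed.

I pinched the plate by its studs and lifted it until it hung. Then I set its far end on the rest, arced the studs over it and down, released it and backed the arm away.

- **Last checks:** both cameras show the plate flat. Its centre is about 2 mm from the measured rest centre and its axis is about -17.6°, against about -18° for the rest. The arm stands well clear.
- **Rest angle less certain:** single readings of the rest's angle ranged from -15° to -23°. On any of them the plate is within about 5°, inside the 11° limit.
- **Red and yellow plates:** the arm did not go near either one, but I did not measure them again at the end.
- **Refused moves:** two move calls were refused because I left out the `roll` value. Nothing moved, and I sent them again.

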